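Unlock the toggle clamp and unload the drilling fixture

TASK

The bracket in the drilling fixture is finished. Draw the fixture's locking bolt fully back by its yellow knob, swing the red clamp handle up until the clamp arm stands upright, then lift the bracket out and set it down flat on its base in the empty half of the blue tray. Leave the bolt drawn and the clamp open, do not drop the bracket, and leave the bracket already in the tray and the other things on the bench where they are.

Things in the scene. Friction and masses are not known exactly. Their poses are not given: they have to be found in the camera images.
- fixture: Grey steel drilling-fixture plate 240 x 130 x 14 mm fixed on the bench, with a toggle clamp. Origin at bench level on the clamp's centre line; +x runs from the red handle (robot's side) to the bracket's nest, z up; plate x -83..157, y -65..65. All 'fixture mm' below are in this frame. Clamp cheeks: x -49..21, y -16..16, up to z 60.
- nest (a point): Middle of the nest, where the bracket's underside rests: fixture mm (101, 0, 18). Two side locators (x 82..132, y 24.5..34.5 either side) and four end pins (x 53.5 and 148.5), all up to z 27, stand 1.5 mm clear of the flange; the bracket lifts straight out once the clamp arm is up.
- lock_bolt (a joint): Slide of the locking bolt, m: 0 = in (starts 0 to 0.004), 0.038 = fully drawn towards the fixture's +y. Its 10 mm rod lies along y at fixture x -61, z 71.5, from a guide block (y 16..40) over the handle's shank into a lug (y -22..-12), both up to z 82. It blocks the handle until drawn about 0.030. Friction about 2 N; it stays where left.
- bolt_knob (a point): Middle of the bolt's upright yellow knob, 16 mm in diameter, reaching 12 mm above and below this point, on the rod's outer end: fixture mm (-61, 58 + travel, 90.5). Free to pinch or push from all round.
- clamp_arm (a joint): Angle of the steel clamp arm, rad: 0 = shut (level over the bracket, to fixture x 81, top z 68; a spindle at x 71, top z 90, ends in a rubber foot on the flange), 1.58 = stop, arm upright. It moves only through the handle (toggle linkage), with a few N at the grip; it stays up by friction, the handle's end then at z 182.
- handle_grip (a point): Point on the axis of the red handle grip (22 mm wide across y, 18 thick, 23 mm of it beyond this point). Shut, the handle points to fixture -x. It swings up and to +x; path of this point, fixture mm (x, z) at arm angle: (-113, 70) 0, (-112, 109) 0.2, (-108, 127) 0.6, (-94, 142) 1, (-78, 150) 1.2, (-54, 156) 1.4, (-36, 157) 1.55. Pinched across y it turns between the pads; it ends nearly upright.
- bracket: Finished aluminium bracket, about 0.16 kg, loose in the nest (axes as the fixture's): flange 84 x 46 x 10 mm with 4 holes, and two upright ears, 30 mm long (x -3..27), from the flange up to z 47, round on top, 9 mm thick, together 36 mm wide (y -18..18) with an 18 mm gap. Origin: centre of the flange's underside.
- tray: Blue plastic tray fixed on the bench, 150 (x) x 232 (y) x 34 mm, walls and floor 4 mm, divider at y = 0 making two halves of 142 x 110 mm. Origin: centre of its underside. The +y half holds a finished bracket, the -y half is empty.
- tray_free (a point): Middle of the floor of the tray's empty half, on the floor's upper face (4 mm above the bench); axes those of the tray.
- bracket_done: A bracket of the same kind, already finished, standing flat in the tray's +y half. Leave it there. Origin: centre of its flange's underside.
- oil_can: Green oil can with a thin bent spout, 71 x 86 x 187 mm, loose, beyond the work. Origin under its centre.
- sd_small: Small screwdriver with orange handle, 16 x 118 x 16 mm, lying loose between fixture and tray. Origin under its centre.
- spanner_13: Small steel spanner, 29 x 191 x 7 mm, lying loose at the front left of the bench. Origin under its centre.
Things that resemble listed ones, but are neither listed nor needed, are in the scene too. What is shaped like the bracket but orange or turquoise is not meant.

How it is judged:
By the outcome, as a careful person would: the job done as asked, in the order asked, and still so for the second after the job is handed in, with the robot touching nothing.
It also fails if it takes over 67 s, if anything falls off the work surface, if the arm or the gripper's body presses on something with over 40 N, if the wrist force passes 120 N, or if a joint passes its speed limit or range.

ROBOT

A 6-joint arm with a two-finger parallel gripper is mounted at the origin on a cart in front of the work surface, level with it; the furniture and walls round the work are solid. World frame = base frame: x ahead of the robot, y to its left, z up, the work surface at z = 0. Lengths are in m, angles in rad, forces in N, time in s.
With the tool pointing down it reaches from about 0.25 to 0.725 m from the base axis. Payload 4 kg.
Tool frame: the origin (TCP) lies midway between the tips of the shut fingers; the grasp point (between the pads) lies 19 mm behind it; z points along the fingers, y is the line along which they close (so a half turn about z gives the same grasp; the last joint's range is limited). The gripper opens to 85 mm and grips with 20 to 120 N. Pads are 22 mm wide; open, the fingers measure 114 mm over their backs; the gripper's body (76 mm by 85 mm) begins 54 mm behind the grasp point. The pads swing forward as they close: fully open they stand 13 mm farther back than shut.
Start: joints at [1.209, 0.241, 0.005, 1.335, 0, 1.571], TCP at [0.177, 0.468, 0.231] pointing down, gripper open.
Joint ranges: [-2.72, 2.72], [-1.05, 1.87], [-1.09, 1.28], [-1.99, 2.15], [-1.42, 1.44], [-3.14, 3.14]. Speed limits (rad/s): [2.79, 2.79, 3.14, 3.14, 3.14, 3.14].

INTERFACE

Orientations are given as a unit quaternion [x, y, z, w].
In Python, from workcell import bot gives the robot as it stands. The module is installed in compiled form; this text tells all that it offers.
- The arm moves only by the tool drive_tool, never from a script. Its arguments are lists of equal length, an entry for each row: "slide": the shift along the tool's x, y, z scaled (see below), a list of three; "rotation": the turn, a rotation vector about the tool's x, y, z scaled (see below), a list of three. A call has exactly 8 rows; each row is the pose to reach, as a shift and turn from the pose commanded when the call began, along the tool's axes at that moment; what a row does not reach only later rows make up. The controller multiplies each number of a shift by 250 mm and each number of a turn by 0.5 rad. A row lasts 1/8 s, in which the tool goes at most 62.5 mm and 10.7 degrees, less where a joint would pass 70% of its speed; a pose out of reach is approached as far as the arm can. A call with a number of a shift or a turn outside -1 to 1 is refused whole. A call with a gripper value outside its range is refused whole. "gripper" is the opening, from 0 (shut) to 1 (fully open), set as the call begins (left out, the last holds). The fingers move at their own pace and stop on an object; the grip force is fixed at half the most. Time passes only in rows, so rows that repeat a pose let the fingers close, or fill a call up. It gives the time, the measured TCP pose, the force, the opening and the grip force at its end, in the units of the state.
- bot.get_obs(): the state, without advancing time (a new reading comes with each control period).
- bot.camera(name): name is "side" or "top"; returns a dict with "image" (384x512x3 uint8, red, green, blue), "z_map" (384x512 float32, m along the optical axis (not along the pixel's ray), 0 where there is no reading), "camera_matrix" (3x3 intrinsics, pixels), "k1" (the pictures are not rectified: a ray, as slopes to the right and down, at radius r is drawn at 1 + k1 r^2 times it, then the intrinsics apply), "xyz" and "orientation" of the camera in the world. Camera axes: x right, y up, looking along -z (the intrinsics and any distortion apply to the point x, -y, -z); pixel columns grow to the right and rows downward; lengths in m; the calibration is good to about 2 mm. A picture is of the moment at which its call begins.
- bot.job_done(): hands the job in; it is judged then, once.
The state is a dict: "clock": time; "joint_pos": joint angles; "joint_vel": joint speeds; "tau": joint torques, N m; "eef_pos": TCP position; "tool_rot": TCP orientation; "ft_force": force on the tool from outside, world axes, zero at the start; "ft_torque": the same for the moment, N m; "grip_width": finger opening in m; "grasp_force": force on a finger pad.
Only numpy, scipy, OpenCV 4.12 (cv2) and the standard library are available. Lean on these libraries where they do the work, as an engineer would, in place of code of your own. Each camera call takes 0.05 s, during which the arm holds its last target. There are 200 camera calls.

## Working session

There is one attempt and no reset: what is moved stays moved. The work goes in short steps, Python scripts to look and compute and a tool call to move; the robot and the scene stay as the last step left them, time stands still between calls to the robot, and variables do not carry over. Pictures are saved under pics/ and viewed, at most 10 in all, crops included, and the job is handed in when it is done.

Besides the shell and the picture viewer there is one more tool, called after ">>>" as name(argument=value, ...) on one line, values as JSON. drive_tool: Moves the arm, as the interface text tells. Shifts and turns lie within -1 to 1; 1 stands for 250 mm of shift or 0.5 rad of turn. Its arguments: {"type":"object","properties":{"slide":{"type":"array","items":{"type":"array","items":{"type":"number"}}},"rotation":{"type":"array","items":{"type":"array","items":{"type":"number"}}},"gripper":{"type":"number"}},"required":["slide","rotation"]}

```bash
mkdir -p pics; cat > h.py <<'E'
import numpy as np, cv2
from scipy.spatial.transform import Rotation as R
from workcell import bot
def cam(n):
    c=bot.camera(n); np.savez(f'{n}.npz',**c); return c
def load(n): return dict(np.load(f'{n}.npz'))
def cloud(c):
    K=c['camera_matrix']; h,w=c['z_map'].shape
    u,v=np.meshgrid(np.arange(w),np.arange(h))
    p=np.stack([u,v],-1).reshape(-1,1,2).astype(float)
    n=cv2.undistortPoints(p,K,np.array([float(c['k1']),0,0,0,0])).reshape(h,w,2)
    # drawn = ray*(1+k1 r^2)
    d=np.stack([n[...,0],-n[...,1],-np.ones((h,w))],-1)
    r=d@R.from_quat(c['orientation']).as_matrix().T
    return c['xyz']+r*c['z_map'][...,None], r
def plane(c,uv,z):
    _,r=cloud(c); d=r[int(round(uv[1])),int(round(uv[0]))]; return c['xyz']+d*(z-c['xyz'][2])/d[2]
E
python3 - <<'E'
from h import *
for n in ('top','side'):
    c=cam(n); cv2.imwrite(f'pics/{n}0.png',c['image'][...,::-1]); print(n,c['xyz'],c['orientation'],c['camera_matrix'].tolist(),c['k1'])
o=bot.get_obs(); print(o['clock'],o['eef_pos'],o['tool_rot'])
E
```

```text
top [0.38795802 0.09339618 0.97568616] [-0.06588571  0.05179251  0.71245573 -0.69669465] [[367.80471233615253, 0.0, 253.62555744371883], [0.0, 367.80471233615253, 189.2961267602785], [0.0, 0.0, 1.0]] 0.037551064861279314
side [ 0.44298039 -0.80872246  0.65593948] [ 0.49015966 -0.01395036 -0.037875    0.87069764] [[390.20319902799196, 0.0, 254.63214472257494], [0.0, 390.20319902799196, 193.21854940048232], [0.0, 0.0, 1.0]] 0.04342823653565122
0.1 [0.17676469 0.46711321 0.23050024] [ 1.79909834e-01  9.83682660e-01 -9.18320168e-04 -1.83677685e-04]
```

View pics/top0.png

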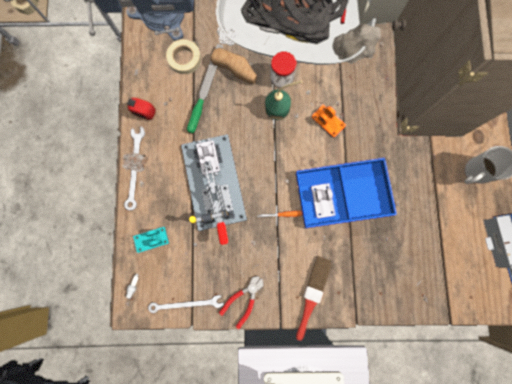

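View pics/side0.png

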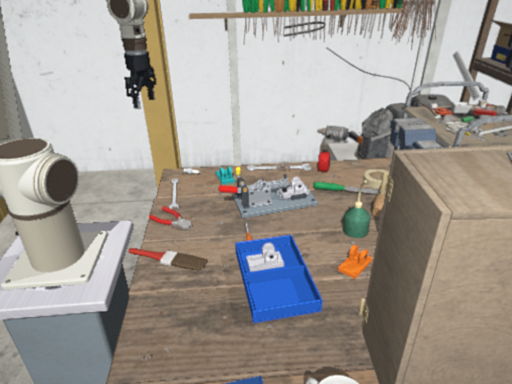

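The top view shows the fixture with the nested bracket at about (207,155), the yellow knob at (192,219), the red handle at (222,234), the tray at (346,192) with the finished bracket at (323,200), and the empty half at (368,188).

Things that could be confused:
- **Bracket:** nested silver (207,155), tray silver (323,200), orange (329,121), turquoise (151,239). I choose the nested one.
- **Red handle:** fixture (222,234), pliers (240,300), red clip (141,107), brush (308,318). I choose (222,234).
- **Yellow knob:** only (192,219).

```bash
python3 - <<'E'
from h import *
c=load('top'); P,_=cloud(c); im=c['image']; hsv=cv2.cvtColor(im,cv2.COLOR_RGB2HSV)
H,S,V=hsv[...,0].astype(int),hsv[...,1].astype(int),hsv[...,2].astype(int)
def box(m,x0,x1,y0,y1):
    k=np.zeros_like(m); k[y0:y1,x0:x1]=m[y0:y1,x0:x1]; return k
def cen(m): v,u=np.nonzero(m); return np.array([u.mean(),v.mean()]),len(u)
# bench height
b=P[250:270,180:210].reshape(-1,3); print('bench z',np.median(b[:,2]))
def rect(m,z):
    cs,_=cv2.findContours(m.astype(np.uint8),cv2.RETR_EXTERNAL,cv2.CHAIN_APPROX_NONE); k=max(cs,key=cv2.contourArea)[:,0]
    w=np.array([plane(c,p,z)[:2] for p in k],np.float32); return cv2.minAreaRect(w)
pl=box((S<70)&(V>60),175,250,130,232)
pl=cv2.morphologyEx(pl.astype(np.uint8),cv2.MORPH_CLOSE,np.ones((7,7)))
print('plate',rect(pl,.014),cv2.boxPoints(rect(pl,.014)))
tr=box((H>105)&(H<130)&(S>150),285,405,150,235)
print('tray',rect(tr,.034),cv2.boxPoints(rect(tr,.034)))
for n,m in [('knob',box((H>20)&(H<35)&(S>150)&(V>120),180,205,205,230)),('red',box(((H<6)|(H>174))&(S>150),212,232,215,250))]:
    q,k=cen(m); print(n,q,k,'depth pt',np.median(P[m],0),'ray z.1',plane(c,q,.1025),'ray .079',plane(c,q,.079))
s=load('side'); hs=cv2.cvtColor(s['image'],cv2.COLOR_RGB2HSV).astype(int)
m=box((hs[...,0]>20)&(hs[...,0]<35)&(hs[...,1]>120)&(hs[...,2]>120),228,246,160,185); print('side knob',cen(m)); Ps,_=cloud(s); print(np.median(Ps[m],0))
cr=cv2.resize(im[125:250,170:260],None,fx=4.5,fy=4.5,interpolation=cv2.INTER_CUBIC)
c2=cv2.resize(s['image'][155:225,210:330],None,fx=3.3,fy=3.3,interpolation=cv2.INTER_CUBIC)
out=np.zeros((max(len(cr),len(c2)),cr.shape[1]+c2.shape[1],3),np.uint8); out[:len(cr),:cr.shape[1]]=cr; out[:len(c2),cr.shape[1]:]=c2
print(out.shape);cv2.imwrite('pics/crop.png',out[...,::-1])
E
```

```text
bench z -0.0009173179803247389
plate ((0.5795658826828003, 0.2193569391965866), (0.1944555938243866, 0.27444905042648315), 88.70538330078125) [[0.44017968 0.12525433]
 [0.71455866 0.11905359]
 [0.71895206 0.31345955]
 [0.4445731  0.31966028]]
tray ((0.532958984375, -0.12408283352851868), (0.14801721274852753, 0.23249439895153046), 6.992106914520264) [[ 4.4534969e-01 -1.7709430e-02]
 [ 4.7365189e-01 -2.4847476e-01]
 [ 6.2056828e-01 -2.3045623e-01]
 [ 5.9226608e-01  3.0909479e-04]]
knob [192.12195122 218.97560976] 41 depth pt [0.46707759 0.25810018 0.09989297] ray z.1 [0.46685875 0.25755575 0.1025    ] ray .079 [0.4689822  0.26197377 0.079     ]
red [222.04395604 233.24175824] 182 depth pt [0.43335539 0.18905542 0.07502236] ray z.1 [0.43211533 0.18623057 0.1025    ] ray .079 [0.43330373 0.18872902 0.079     ]
side knob (array([237.55813953, 170.44186047]), 43)
[0.46882936 0.25357226 0.08944783]
(562, 801, 3)
```

View pics/crop.png

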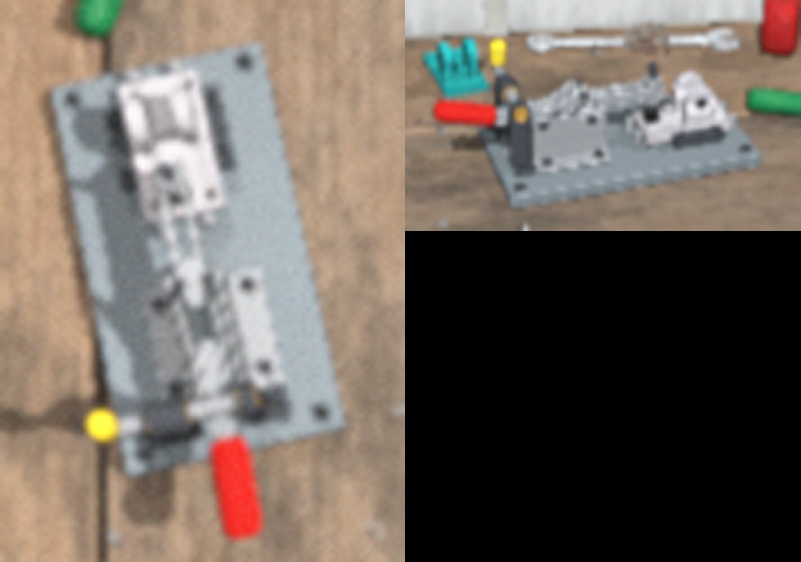

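The crop shows the silver bracket in the nest under the clamp arm, the knob at crop (102,425), the red grip at (238,490), and the plate corners at (52,90), (262,42), (344,427) and (130,474).

```bash
cat >> h.py <<'E'
def plane(c,uv,z):
    n=cv2.undistortPoints(np.array([[uv]],float),c['camera_matrix'],np.array([float(c['k1']),0,0,0,0]))[0,0]
    d=R.from_quat(c['orientation']).as_matrix()@[n[0],-n[1],-1]; return c['xyz']+d*(z-c['xyz'][2])/d[2]
def fit(A,B):
    a,b=A.mean(0),B.mean(0); X=A-a;Y=B-b; th=np.arctan2((X[:,0]*Y[:,1]-X[:,1]*Y[:,0]).sum(),(X*Y).sum())
    Rm=np.array([[np.cos(th),-np.sin(th)],[np.sin(th),np.cos(th)]]); return th,b-Rm@a,np.abs(A@Rm.T+b-Rm@a-B)*1000
E
python3 - <<'E'
from h import *
c=load('top'); im=c['image']; h=cv2.cvtColor(im,cv2.COLOR_RGB2HSV).astype(int); P,_=cloud(c)
print('zmap on plate',[P[int(v),int(u),2].round(4) for u,v in [(236,190),(222,145),(232,170)]])
px=np.array([(52,90),(262,42),(344,427),(130,474)])/4.5+[170-.4,125-.4]
W=np.array([plane(c,p,.014)[:2] for p in px]); F=np.array([(.157,.065),(.157,-.065),(-.083,-.065),(-.083,.065)])
th,t,res=fit(F,W); print('fixture',th,t,res.round(1))
Rm=np.array([[np.cos(th),-np.sin(th)],[np.sin(th),np.cos(th)]])
inv=lambda p:(np.asarray(p)[:2]-t)@Rm*1000
m=((h[...,0]<6)|(h[...,0]>174))&(h[...,1]>150); k=np.zeros_like(m);k[215:250,212:232]=1; v,u=np.nonzero(m&k)
w=np.array([inv(plane(c,p,.077)) for p in zip(u,v)]); print('red in fixture: x',w[:,0].min(),w[:,0].max(),'y mean',w[:,1].mean(),'slope',np.polyfit(w[:,0],w[:,1],1))
print('knob in fix',inv(plane(c,(192.12,218.98),.1025)))
# bracket in fixture: bright in cloud, flange top z .028
# tray
m=(h[...,0]>105)&(h[...,0]<130)&(h[...,1]>150); k=np.zeros_like(m);k[150:235,285:405]=1
cs,_=cv2.findContours((m&k).astype(np.uint8),cv2.RETR_EXTERNAL,cv2.CHAIN_APPROX_NONE); q=max(cs,key=cv2.contourArea)[:,0]
for z in(.034,.03):
    rr=cv2.minAreaRect(np.array([plane(c,p,z)[:2] for p in q],np.float32)); print('tray',rr)
s=load('side')
for n,uv in (('side knob top', (237.56,170.44)),): print(n,inv(plane(s,uv,.0905)))
E
```

```text
zmap on plate [np.float64(0.0137), np.float64(0.009), np.float64(0.0131)]
fixture 0.19896951383284475 [0.53830243 0.21082784] [[1.7 0.5]
 [0.6 0.1]
 [0.5 1.7]
 [1.8 1.1]]
red in fixture: x -133.56792752107987 -80.99506112680251 y mean -0.7092473404014428 slope [-0.02184887 -3.06250869]
knob in fix [-60.81430899  59.63926449]
tray ((0.532958984375, -0.12408283352851868), (0.14801721274852753, 0.23249439895153046), 6.992106914520264)
tray ((0.5335749387741089, -0.12500661611557007), (0.14864592254161835, 0.2334819734096527), 6.992093563079834)
side knob top [-58.95257788  62.46745014]
```

```bash
cat >> h.py <<'E'
TF=np.array([.5383,.2108]); TH=.199; TRAY=np.array([.533,-.124]); TT=.122
def w2(xy,t,th): return t+R.from_euler('z',th).as_matrix()[:2,:2]@np.asarray(xy)/1000
def fx(x,y,z): return np.r_[w2((x,y),TF,TH),z/1000]
def rot(th): # tool down, tool y along frame y
    a=th+np.pi/2; return R.from_matrix(np.array([[-np.sin(a),np.cos(a),0],[np.cos(a),np.sin(a),0],[0,0,-1]]))
def rel(p,th,p0=None,th0=None):
    o=bot.get_obs(); q=R.from_quat(o['tool_rot']) if th0 is None else rot(th0); p0=o['eef_pos'] if p0 is None else p0
    return (q.inv().apply(p-np.asarray(p0))/.25).round(3),((q.inv()*rot(th)).as_rotvec()/.5).round(3)
E
python3 - <<'E'
from h import *
print(rel(fx(-61,60,150),TH)); print(fx(-61,60,150))
c=load('top');P,_=cloud(c)
g=P[50:125,255:300].reshape(-1,3); g=g[g[:,2]>.02]; print('can',g.min(0),g.max(0)); g=g[g[:,2]>.1];print(g.min(0),g.max(0))
# circle through path
pts=np.array([(-113,70),(-112,109),(-108,127),(-94,142),(-78,150),(-54,156),(-36,157)],float)
A=np.c_[2*pts,np.ones(7)];s=np.linalg.lstsq(A,(pts**2).sum(1),rcond=None)[0];print(s[:2],np.hypot(*(pts-s[:2]).T))
E
```

```text
(array([-1.381, -0.373,  0.323]), array([-4.000e-03, -1.000e-03, -1.122e+00]))
[0.4666425  0.25755685 0.15      ]
can [ 0.38795802 -0.02128562  0.0201201 ] [0.93981862 0.10062793 0.97568616]
[ 0.38795802 -0.0011267   0.10149344] [0.77766284 0.09339618 0.97568616]
[-50.32997012  91.44640487] [66.23806253 64.11958584 67.74873042 66.80372363 64.76228884 64.65783605
 67.1015788 ]
```

>>> drive_tool(slide=[[-0.1,-0.03,0.02],[-0.3,-0.08,0.07],[-0.5,-0.13,0.11],[-0.7,-0.19,0.16],[-0.9,-0.24,0.2],[-0.95,-0.26,0.22],[-0.95,-0.26,0.22],[-0.95,-0.26,0.22]], rotation=[[0,0,-0.1],[0,0,-0.25],[0,0,-0.4],[0,0,-0.6],[0,0,-0.75],[0,0,-0.8],[0,0,-0.8],[0,0,-0.8]], gripper=1)

```text
clock: 1.1
eef_pos: [0.3756, 0.3231, 0.1763]
tool_rot: [-0.019, 1.0, 0.0, -0.0]
ft_force: [-0.1, -0.0, -0.0]
grip_width: 0.0855
grasp_force: 0.0
```

```bash
python3 -c "
from h import *
print(rel(fx(-61,60,130),TH),rel(fx(-61,60,87),TH)); o=bot.get_obs(); print(o['clock'],o['eef_pos'],o['ft_force'],o['grip_width'])"
```

```text
(array([-0.354, -0.276,  0.185]), array([ 0.   , -0.001, -0.321])) (array([-0.354, -0.276,  0.357]), array([ 0.   , -0.001, -0.321]))
1.1 [0.37559068 0.32310996 0.17629537] [-0.11475087 -0.04869006 -0.00619517] 0.08545715309130737
```

>>> drive_tool(slide=[[-0.1,-0.08,0.03],[-0.25,-0.19,0.08],[-0.354,-0.276,0.12],[-0.354,-0.276,0.16],[-0.354,-0.276,0.24],[-0.354,-0.276,0.32],[-0.354,-0.276,0.357],[-0.354,-0.276,0.357]], rotation=[[0,0,-0.1],[0,0,-0.2],[0,0,-0.32],[0,0,-0.32],[0,0,-0.32],[0,0,-0.32],[0,0,-0.32],[0,0,-0.32]])

```text
clock: 2.1
eef_pos: [0.4661, 0.2579, 0.0867]
tool_rot: [-0.1, 0.995, -0.0, -0.001]
ft_force: [-0.0, -0.5, 0.2]
grip_width: 0.0853
grasp_force: 0.0
```

```bash
python3 -c "
from h import *
print(rel(fx(-61,60,87),TH)); o=bot.get_obs(); print(o['ft_force'])
t=cam('top')['image'][130:260,150:260]; s=cam('side')['image'][100:230,190:330]
z=lambda a:cv2.resize(a,(400,460 if a is t else 371),interpolation=cv2.INTER_CUBIC)
a,b=z(t),z(s); b=np.vstack([b,np.zeros((460-371,400,3),np.uint8)])
cv2.imwrite('pics/k1.png',np.hstack([a,b])[...,::-1])"
```

```text
(array([-0.002, -0.002, -0.001]), array([-0.   , -0.003,  0.001]))
[-0.03668477 -0.48720091  0.15565077]
```

View pics/k1.png

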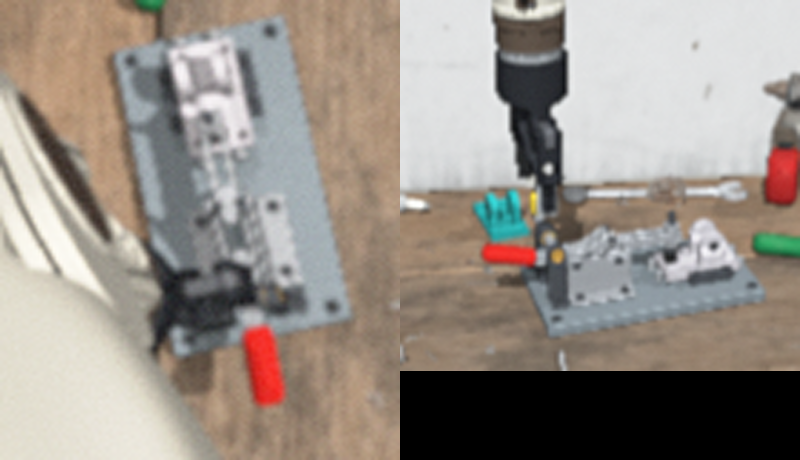

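The gripper straddles the knob. In the side view the yellow is at crop (533,200), next to the near finger, and the 3 px offset is accounted for by the 11° yaw. Closing now.

>>> drive_tool(slide=[[0,0,0],[0,0,0],[0,0,0],[0,0,0],[0,0,0],[0,0,0],[0,0,0],[0,0,0]], rotation=[[0,0,0],[0,0,0],[0,0,0],[0,0,0],[0,0,0],[0,0,0],[0,0,0],[0,0,0]], gripper=0)

```text
clock: 3.2
eef_pos: [0.4673, 0.2573, 0.0873]
tool_rot: [-0.099, 0.995, 0.0, 0.0]
ft_force: [-0.5, 0.3, 4.3]
grip_width: 0.0124
grasp_force: 58.7
```

>>> drive_tool(slide=[[0,0.01,0],[0,0.03,0],[0,0.05,0],[0,0.08,0],[0,0.11,0],[0,0.13,0],[0,0.145,0],[0,0.145,0]], rotation=[[0,0,0],[0,0,0],[0,0,0],[0,0,0],[0,0,0],[0,0,0],[0,0,0],[0,0,0]])

```text
clock: 4.2
eef_pos: [0.46, 0.2935, 0.0873]
tool_rot: [-0.099, 0.995, 0.0, 0.0]
ft_force: [-0.4, 0.3, 4.4]
grip_width: 0.0122
grasp_force: 58.9
```

```bash
python3 -c "
from h import *
o=bot.get_obs(); print(o['ft_force'],R.from_euler('z',-TH).apply(o['eef_pos']-np.r_[TF,0])*1000)
t=cam('top')['image'][130:260,150:260]; s=cam('side')['image'][140:220,200:310]
a=cv2.resize(t,(390,460),interpolation=cv2.INTER_CUBIC); b=cv2.resize(s,(400,291),interpolation=cv2.INTER_CUBIC); b=np.vstack([b,np.zeros((460-291,400,3),np.uint8)])
cv2.imwrite('pics/k2.png',np.hstack([a,b])[...,::-1])"
```

```text
[-0.39308865  0.29719867  4.39169166] [-60.43327964  96.57223786  87.26784594]
```

View pics/k2.png

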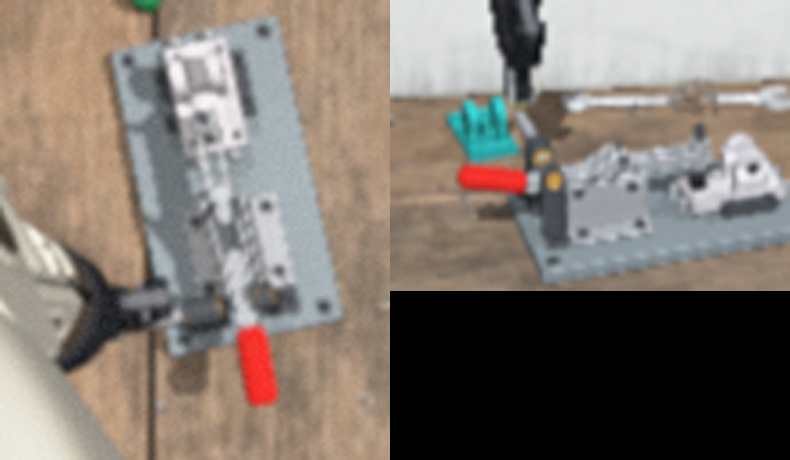

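The bolt has come out with the knob. The rod shows at (145,300), and the gap over the shank at (240,290) is clear. I'll pull on to find the stop.

>>> drive_tool(slide=[[0,0.003,0],[0,0.006,0],[0,0.009,0],[0,0.012,0],[0,0.012,0],[0,0.012,0],[0,0.012,0],[0,0.012,0]], rotation=[[0,0,0],[0,0,0],[0,0,0],[0,0,0],[0,0,0],[0,0,0],[0,0,0],[0,0,0]])

```text
clock: 5.3
eef_pos: [0.4599, 0.2937, 0.0871]
tool_rot: [-0.098, 0.995, -0.002, 0.0]
ft_force: [1.6, -6.3, 6.6]
grip_width: 0.0129
grasp_force: 59.1
```

>>> drive_tool(slide=[[0,0.01,0],[0,0.01,0],[0,0.01,0],[0,0.01,0],[0,0.01,-0.05],[0,0.01,-0.15],[0,0.01,-0.25],[0,0.01,-0.25]], rotation=[[0,0,0],[0,0,0],[0,0,0],[0,0,0],[0,0,0],[0,0,0],[0,0,0],[0,0,0]], gripper=0.65)

```text
clock: 6.3
eef_pos: [0.4607, 0.2993, 0.1527]
tool_rot: [-0.099, 0.995, 0.001, 0.003]
ft_force: [0.5, -1.1, 0.1]
grip_width: 0.0555
grasp_force: 0.0
```

```bash
python3 -c "
from h import *
print(rel(fx(-113,0,140),TH),rel(fx(-113,0,53),TH)); o=bot.get_obs(); print(o['ft_force'])
c=cam('top'); im=c['image'];h=cv2.cvtColor(im,cv2.COLOR_RGB2HSV).astype(int); m=(h[...,0]>20)&(h[...,0]<35)&(h[...,1]>150)&(h[...,2]>120); m[:,:160]=0;m[:,215:]=0;m[:200]=0;m[240:]=0
v,u=np.nonzero(m);print(len(u))
p=plane(c,(u.mean(),v.mean()),.1025);print(R.from_euler('z',-TH).apply(p-np.r_[TF,0])*1000)
m=((h[...,0]<6)|(h[...,0]>174))&(h[...,1]>150);v,u=np.nonzero(m[215:250,212:232]);print(len(u),u.mean()+212,v.mean()+215)
"
```

```text
(array([ 0.217, -0.409,  0.048]), array([ 0.005,  0.011, -0.002])) (array([ 0.219, -0.409,  0.396]), array([ 0.005,  0.011, -0.002]))
[ 0.53949143 -1.10843483  0.14563549]
25
[-63.1753022   94.64073929 102.5       ]
181 222.03867403314916 233.3425414364641
```

>>> drive_tool(slide=[[0.05,-0.1,0.0],[0.13,-0.25,0.02],[0.218,-0.409,0.04],[0.218,-0.409,0.1],[0.218,-0.409,0.2],[0.218,-0.409,0.3],[0.218,-0.409,0.395],[0.218,-0.409,0.395]], rotation=[[0,0,0],[0,0,0],[0,0,0],[0,0,0],[0,0,0],[0,0,0],[0,0,0],[0,0,0]])

```text
clock: 7.35
eef_pos: [0.4232, 0.186, 0.0485]
tool_rot: [-0.099, 0.995, -0.001, -0.003]
ft_force: [0.7, -0.7, 0.7]
grip_width: 0.0557
grasp_force: 0.0
```

>>> drive_tool(slide=[[0,0,0],[0,0,0],[0,0,0],[0,0,0],[0,0,0],[0,0,0],[0,0,0],[0,0,0]], rotation=[[0,0,0],[0,0,0],[0,0,0],[0,0,0],[0,0,0],[0,0,0],[0,0,0],[0,0,0]], gripper=0)

```text
clock: 8.35
eef_pos: [0.4262, 0.1883, 0.0516]
tool_rot: [-0.099, 0.995, 0.001, 0.001]
ft_force: [-1.5, 5.5, 2.8]
grip_width: 0.0211
grasp_force: 62.8
```

```bash
python3 -c "
from h import *
o=bot.get_obs(); print(o['ft_force'],o['grip_width'],o['grasp_force'],R.from_euler('z',-TH).apply(o['eef_pos']-np.r_[TF,0])*1000)
print((R.from_quat(o['tool_rot']).as_matrix()).round(3))
from scipy.interpolate import PchipInterpolator as PI
a=[0,.2,.6,1,1.2,1.4,1.55];p=np.array([(-113,70),(-112,109),(-108,127),(-94,142),(-78,150),(-54,156),(-36,157)],float)
s=np.r_[0,np.cumsum(np.hypot(*np.diff(p,axis=0).T))]; q=PI(s,p)(np.linspace(0,s[-1],25)); d=(q-p[0])/250
print(s[-1]);print(np.c_[-d[:,0],-d[:,1]].round(3).tolist())
"
```

```text
[-1.50116279  5.49404416  2.84127898] 0.02109429699131103 62.849485874176025 [-114.37142151    0.14879928   51.59256256]
[[-0.98  -0.198  0.001]
 [-0.198  0.98   0.002]
 [-0.002  0.002 -1.   ]]
138.6251258005555
[[-0.0, -0.0], [-0.0, -0.023], [-0.0, -0.047], [-0.001, -0.07], [-0.001, -0.093], [-0.002, -0.116], [-0.003, -0.139], [-0.004, -0.162], [-0.008, -0.185], [-0.013, -0.208], [-0.02, -0.229], [-0.032, -0.248], [-0.048, -0.266], [-0.067, -0.281], [-0.085, -0.294], [-0.106, -0.306], [-0.127, -0.315], [-0.149, -0.323], [-0.171, -0.33], [-0.193, -0.336], [-0.216, -0.341], [-0.239, -0.344], [-0.262, -0.346], [-0.285, -0.347], [-0.308, -0.348]]
```

>>> drive_tool(slide=[[0.005,-0.023,0],[0.008,-0.023,-0.023],[0.009,0,-0.05],[0.01,0,-0.075],[0.01,0,-0.1],[0.008,0,-0.125],[0.004,0,-0.15],[0.0,0,-0.165]], rotation=[[0,0,0],[0,0,0],[0,0,0],[0,0,0],[0,0,0],[0,0,0],[0,0,0],[0,0,0]])

```text
clock: 9.35
eef_pos: [0.4273, 0.1886, 0.092]
tool_rot: [-0.099, 0.995, 0.001, 0.001]
ft_force: [4.7, 7.4, -10.6]
grip_width: 0.021
grasp_force: 64.5
```

I mistakenly put a small y shift in two rows. Forces are still modest, so I'm continuing the arc with y at 0.

>>> drive_tool(slide=[[-0.004,0,-0.02],[-0.009,0,-0.043],[-0.016,0,-0.064],[-0.028,0,-0.083],[-0.044,0,-0.101],[-0.063,0,-0.116],[-0.081,0,-0.129],[-0.102,0,-0.141]], rotation=[[0,0,0],[0,0,0],[0,0,0],[0,0,0],[0,0,0],[0,0,0],[0,0,0],[0,0,0]])

```text
clock: 10.35
eef_pos: [0.4422, 0.1915, 0.1239]
tool_rot: [-0.1, 0.995, 0.0, -0.009]
ft_force: [-13.3, 5.2, -0.2]
grip_width: 0.0208
grasp_force: 64.5
```

```bash
python3 -c "
from h import *
o=bot.get_obs(); print(o['ft_force'],o['grip_width'],R.from_euler('z',-TH).apply(o['eef_pos']-np.r_[TF,0])*1000)
"
```

```text
[-13.26303613   5.24082206  -0.21852221] 0.020822801601356408 [-9.80474317e+01  7.11901710e-02  1.23918054e+02]
```

>>> drive_tool(slide=[[-0.005,0,-0.002],[-0.022,0,-0.009],[-0.044,0,-0.017],[-0.066,0,-0.025],[-0.088,0,-0.031],[-0.111,0,-0.036],[-0.134,0,-0.039],[-0.157,0,-0.041]], rotation=[[0,0,0],[0,0,0],[0,0,0],[0,0,0],[0,0,0],[0,0,0],[0,0,0],[0,0,0]])

```text
clock: 11.35
eef_pos: [0.4856, 0.2004, 0.1376]
tool_rot: [-0.1, 0.995, 0.001, -0.003]
ft_force: [-7.9, 3.2, 5.4]
grip_width: 0.0209
grasp_force: 61.9
```

```bash
python3 -c "
from h import *
o=bot.get_obs(); print(o['ft_force'],o['grip_width'],R.from_euler('z',-TH).apply(o['eef_pos']-np.r_[TF,0])*1000)
"
```

```text
[-7.92827174  3.16133453  5.3935138 ] 0.02090150625177792 [-53.69623754   0.23394591 137.62785172]
```

>>> drive_tool(slide=[[-0.015,0,-0.001],[-0.03,0,-0.002],[-0.045,0,-0.002],[-0.06,0,-0.002],[-0.075,0,-0.002],[-0.085,0,-0.001],[-0.09,0,0],[-0.09,0,0]], rotation=[[0,0,0],[0,0,0],[0,0,0],[0,0,0],[0,0,0],[0,0,0],[0,0,0],[0,0,0]])

```text
clock: 12.35
eef_pos: [0.5088, 0.2052, 0.1378]
tool_rot: [-0.1, 0.995, 0.001, -0.002]
ft_force: [-6.5, 4.4, 4.8]
grip_width: 0.0213
grasp_force: 59.2
```

```bash
python3 -c "
from h import *
o=bot.get_obs(); print(o['ft_force'],o['grip_width'],R.from_euler('z',-TH).apply(o['eef_pos']-np.r_[TF,0])*1000)
t=cam('top')['image'][110:260,150:270]; s=cam('side')['image'][100:220,190:330]
a=cv2.resize(t,(400,500),interpolation=cv2.INTER_CUBIC); b=cv2.resize(s,(400,343),interpolation=cv2.INTER_CUBIC); b=np.vstack([b,np.zeros((500-343,400,3),np.uint8)])
cv2.imwrite('pics/c1.png',np.hstack([a,b])[...,::-1])"
```

```text
[-6.52166416  4.44697394  4.82469708] 0.021255902370853532 [-30.0049618    0.28844298 137.79901143]
```

View pics/c1.png

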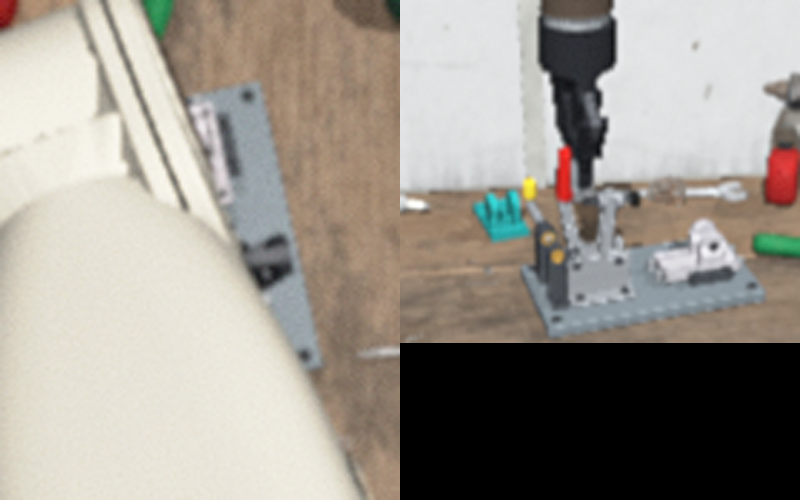

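The clamp arm stands upright at side crop (607,215), with the red handle upright at (565,175) and the knob out. A little more push will check the stop.

>>> drive_tool(slide=[[-0.01,0,0],[-0.02,0,0],[-0.025,0,0],[-0.025,0,0],[-0.025,0,0],[-0.025,0,0],[-0.025,0,0],[-0.025,0,0]], rotation=[[0,0,0],[0,0,0],[0,0,0],[0,0,0],[0,0,0],[0,0,0],[0,0,0],[0,0,0]])

```text
clock: 13.45
eef_pos: [0.5147, 0.2063, 0.1372]
tool_rot: [-0.1, 0.995, 0.001, -0.003]
ft_force: [-5.5, 5.0, 1.9]
grip_width: 0.0212
grasp_force: 58.7
```

>>> drive_tool(slide=[[-0.01,0,0],[-0.02,0,0],[-0.03,0,0],[-0.03,0,0],[-0.03,0,0],[-0.03,0,0],[-0.03,0,0],[-0.03,0,0]], rotation=[[0,0,0],[0,0,0],[0,0,0],[0,0,0],[0,0,0],[0,0,0],[0,0,0],[0,0,0]])

```text
clock: 14.45
eef_pos: [0.5209, 0.2076, 0.1361]
tool_rot: [-0.1, 0.995, 0.001, -0.004]
ft_force: [-6.4, 5.3, -0.6]
grip_width: 0.0208
grasp_force: 58.9
```

```bash
python3 -c "
from h import *
s=cam('side')['image'][100:220,190:330]
b=cv2.resize(s,(700,600),interpolation=cv2.INTER_CUBIC)
cv2.imwrite('pics/c2.png',b[...,::-1])"
```

```text
(no output)
```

View pics/c2.png

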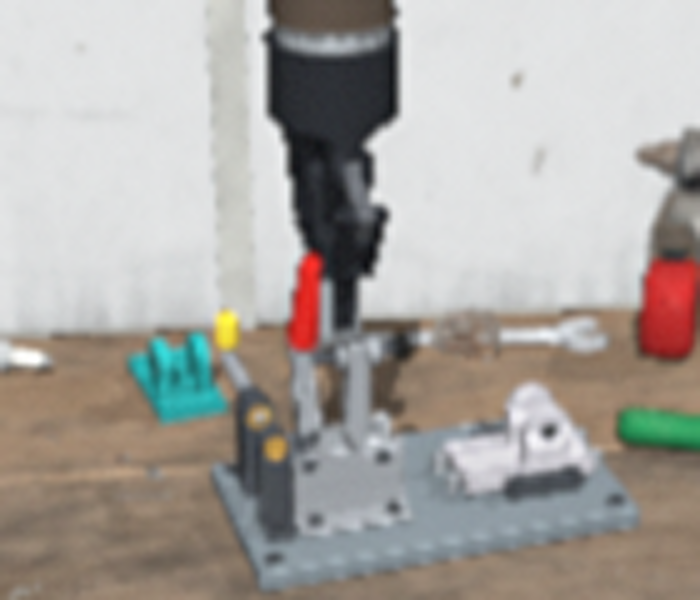

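The arm is upright and the handle is at its stop. Its top is at crop (310,260), and the fingers have slid a little past it. Releasing and rising.

>>> drive_tool(slide=[[0,0,0],[0,0,0],[0,0,0],[0,0,-0.05],[0,0,-0.15],[0,0,-0.25],[0,0,-0.3],[0,0,-0.3]], rotation=[[0,0,0],[0,0,0],[0,0,0],[0,0,0],[0,0,0],[0,0,0],[0,0,0],[0,0,0]], gripper=0.75)

```text
clock: 15.5
eef_pos: [0.5254, 0.2073, 0.2139]
tool_rot: [-0.099, 0.995, 0.0, 0.001]
ft_force: [-0.7, -0.1, -0.9]
grip_width: 0.0643
grasp_force: 0.0
```

```bash
python3 -c "
from h import *
print(rel(fx(113,0.5,200),TH),rel(fx(113,.5,40),TH));o=bot.get_obs();print(o['ft_force'],o['joint_pos'])
c=cam('side');cv2.imwrite('pics/c3.png',cv2.resize(c['image'][130:220,200:340],(700,450),interpolation=cv2.INTER_CUBIC)[...,::-1])"
```

```text
(array([-0.505,  0.006,  0.057]), array([ 0.001,  0.006, -0.002])) (array([-0.503,  0.006,  0.697]), array([ 0.001,  0.006, -0.002]))
[-0.73914629 -0.08061082 -0.85490867] [ 3.75758656e-01  3.74908918e-01  1.46327781e-01  1.33932540e+00
 -1.18510874e-04  1.77675126e-01]
```

View pics/c3.png

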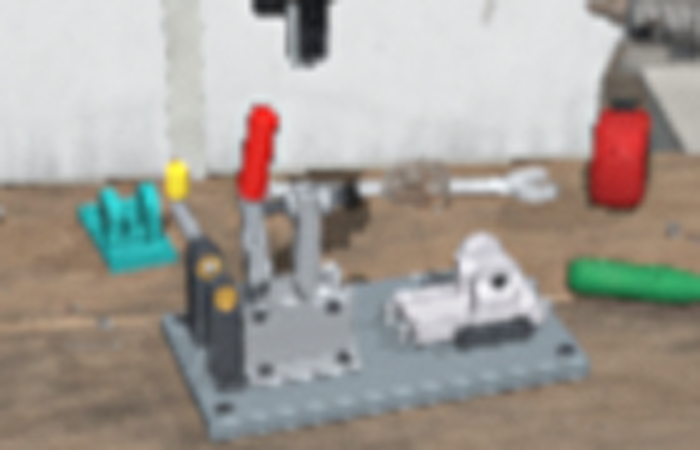

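The clamp stays open (arm at (307,240), handle at (258,150)) and the bracket sits in the nest with its ears at (485,265). Moving over to it.

>>> drive_tool(slide=[[-0.05,0,0],[-0.17,0.002,0],[-0.33,0.004,0],[-0.45,0.006,0],[-0.503,0.006,0],[-0.503,0.006,0.1],[-0.503,0.006,0.3],[-0.503,0.006,0.4]], rotation=[[0,0,0],[0,0,0],[0,0,0],[0,0,0],[0,0,0],[0,0,0],[0,0,0],[0,0,0]])

```text
clock: 16.55
eef_pos: [0.6461, 0.2325, 0.1074]
tool_rot: [-0.099, 0.995, -0.001, -0.003]
ft_force: [0.4, -0.2, -0.2]
grip_width: 0.0641
grasp_force: 0.0
```

```bash
python3 -c "
from h import *
print(rel(fx(113,0.5,36),TH),bot.get_obs()['ft_force'])
s=cam('side')['image'][130:220,230:340];t=cam('top')['image'][100:220,160:260]
a=cv2.resize(t,(375,450),interpolation=cv2.INTER_CUBIC);b=cv2.resize(s,(420,344),interpolation=cv2.INTER_CUBIC);b=np.vstack([b,np.zeros((106,420,3),np.uint8)])
cv2.imwrite('pics/b1.png',np.hstack([a,b])[...,::-1])"
```

```text
(array([-0.014,  0.003,  0.285]), array([-0.002, -0.013, -0.002])) [ 0.39682393 -0.1884636  -0.23644777]
```

View pics/b1.png

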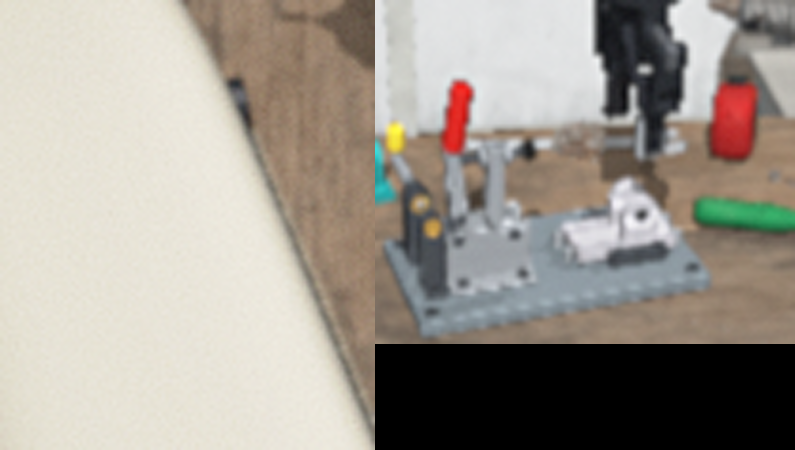

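The fingers (650,140) stand above the ears (630,205). Descending.

>>> drive_tool(slide=[[-0.002,0.001,0.03],[-0.004,0.001,0.08],[-0.005,0.001,0.14],[-0.005,0.001,0.19],[-0.005,0.001,0.23],[-0.005,0.001,0.27],[-0.005,0.001,0.27],[-0.005,0.001,0.27]], rotation=[[0,0,0],[0,0,0],[0,0,0],[0,0,0],[0,0,0],[0,0,0],[0,0,0],[0,0,0]])

```text
clock: 17.65
eef_pos: [0.6491, 0.2339, 0.0454]
tool_rot: [-0.099, 0.995, 0.0, 0.0]
ft_force: [0.1, 0.5, -0.7]
grip_width: 0.0641
grasp_force: 0.0
```

```bash
python3 -c "
from h import *
print(rel(fx(113,0.5,36),TH),bot.get_obs()['ft_force'])"
```

```text
(array([ 0.001, -0.001,  0.038]), array([ 0.   ,  0.001, -0.002])) [ 0.05226321  0.53361414 -0.67320623]
```

>>> drive_tool(slide=[[0,0,0.015],[0,0,0.03],[0,0,0.036],[0,0,0.036],[0,0,0.036],[0,0,0.036],[0,0,0.036],[0,0,0.036]], rotation=[[0,0,0],[0,0,0],[0,0,0],[0,0,0],[0,0,0],[0,0,0],[0,0,0],[0,0,0]])

```text
clock: 18.65
eef_pos: [0.6488, 0.2338, 0.0361]
tool_rot: [-0.099, 0.995, 0.0, 0.0]
ft_force: [0.4, -0.4, -0.9]
grip_width: 0.0642
grasp_force: 0.0
```

>>> drive_tool(slide=[[0,0,0],[0,0,0],[0,0,0],[0,0,0],[0,0,0],[0,0,0],[0,0,0],[0,0,0]], rotation=[[0,0,0],[0,0,0],[0,0,0],[0,0,0],[0,0,0],[0,0,0],[0,0,0],[0,0,0]], gripper=0)

```text
clock: 19.65
eef_pos: [0.649, 0.2339, 0.0363]
tool_rot: [-0.099, 0.995, 0.0, 0.0]
ft_force: [0.7, 0.1, 3.8]
grip_width: 0.0352
grasp_force: 60.8
```

```bash
python3 -c "
from h import *
o=bot.get_obs();print(o['eef_pos'],R.from_euler('z',-TH).apply(o['eef_pos']-np.r_[TF,0])*1000)
g=w2((12,-57),TRAY,TT);print('place',g)
c=load('top');P,_=cloud(c)
"
```

```text
[0.6490402  0.23386007 0.03629622] [113.11343642   0.71283318  36.29622091]
place [ 0.55184757 -0.17911596]
```

>>> drive_tool(slide=[[0,0,-0.02],[0,0,-0.06],[0,0,-0.1],[0,0,-0.16],[0,0,-0.24],[0,0,-0.32],[0,0,-0.4],[0,0,-0.4]], rotation=[[0,0,0],[0,0,0],[0,0,0],[0,0,0],[0,0,0],[0,0,0],[0,0,0],[0,0,0]])

```text
clock: 20.65
eef_pos: [0.6505, 0.2344, 0.1394]
tool_rot: [-0.099, 0.995, 0.001, 0.003]
ft_force: [-0.6, 0.0, -1.2]
grip_width: 0.0351
grasp_force: 60.6
```

```bash
python3 -c "
from h import *
o=bot.get_obs();print(o['eef_pos'],o['ft_force'],o['grip_width'])
g=np.r_[w2((12,-57),TRAY,TT),.136];print(rel(g,TT))
c=cam('side');P,_=cloud(c);h=cv2.cvtColor(c['image'],cv2.COLOR_RGB2HSV).astype(int)
m=(h[...,0]>55)&(h[...,0]<95)&(h[...,1]>80);m[:195]=0;m[245:]=0;m[:,:335]=0;m[:,375:]=0
q=P[m];print('can',np.percentile(q,[5,50,95],axis=0))"
```

```text
[0.65047164 0.23436447 0.13943   ] [-0.60586139  0.03253033 -1.15022604] 0.03512045930759839
(array([ 0.713, -1.544,  0.008]), array([0.002, 0.011, 0.152]))
can [[0.74740252 0.00518988 0.01162178]
 [0.7706094  0.01509628 0.04950582]
 [0.79922473 0.03691497 0.07555193]]
```

>>> drive_tool(slide=[[0,-0.05,0],[0.01,-0.16,0],[0.05,-0.29,0],[0.1,-0.43,0],[0.17,-0.58,0],[0.24,-0.72,0],[0.32,-0.85,0],[0.38,-0.95,0]], rotation=[[0,0,0],[0,0,0],[0,0,0.03],[0,0,0.05],[0,0,0.08],[0,0,0.1],[0,0,0.12],[0,0,0.15]])

```text
clock: 21.7
eef_pos: [0.6008, -0.0203, 0.1348]
tool_rot: [-0.06, 0.998, -0.0, -0.001]
ft_force: [0.2, -0.2, -0.2]
grip_width: 0.0349
grasp_force: 60.6
```

```bash
python3 -c "
from h import *
o=bot.get_obs();print(o['eef_pos'],o['ft_force'],o['grip_width'])
g=np.r_[w2((12,-57),TRAY,TT),.136];print(rel(g,TT))"
```

```text
[ 0.60079085 -0.02030898  0.13481474] [ 0.24858186 -0.15342828 -0.19585728] 0.03486341190182254
(array([ 0.271, -0.607, -0.004]), array([-0.   , -0.005, -0.002]))
```

>>> drive_tool(slide=[[0.03,-0.07,0],[0.08,-0.18,0],[0.14,-0.31,0],[0.2,-0.44,0],[0.25,-0.55,0],[0.265,-0.59,0],[0.265,-0.595,0],[0.265,-0.595,0]], rotation=[[0,0,0],[0,0,0],[0,0,0],[0,0,0],[0,0,0],[0,0,0],[0,0,0],[0,0,0]])

```text
clock: 22.7
eef_pos: [0.5553, -0.1727, 0.1359]
tool_rot: [-0.062, 0.998, 0.0, -0.0]
ft_force: [0.1, -0.2, -1.3]
grip_width: 0.0351
grasp_force: 60.6
```

```bash
python3 -c "
from h import *
o=bot.get_obs();print(o['eef_pos'],o['ft_force'],o['grip_width'])
g=np.r_[w2((12,-57),TRAY,TT),.0225];print(rel(g,TT))
c=cam('side');cv2.imwrite('pics/p1.png',cv2.resize(c['image'][170:340,200:350],(600,590),interpolation=cv2.INTER_CUBIC)[...,::-1])"
```

```text
[ 0.55533767 -0.17266471  0.13585392] [ 0.07136147 -0.22064573 -1.33542237] 0.03505179543996721
(array([ 0.017, -0.024,  0.453]), array([ 0.001, -0.   ,  0.005]))
```

>>> drive_tool(slide=[[0.01,-0.012,0.03],[0.017,-0.024,0.1],[0.017,-0.024,0.18],[0.017,-0.024,0.26],[0.017,-0.024,0.33],[0.017,-0.024,0.39],[0.017,-0.024,0.42],[0.017,-0.024,0.42]], rotation=[[0,0,0],[0,0,0],[0,0,0],[0,0,0],[0,0,0],[0,0,0],[0,0,0],[0,0,0]])

```text
clock: 23.75
eef_pos: [0.5512, -0.1798, 0.0305]
tool_rot: [-0.062, 0.998, 0.0, -0.001]
ft_force: [0.4, 1.0, -1.2]
grip_width: 0.0349
grasp_force: 60.6
```

```bash
python3 -c "
from h import *
o=bot.get_obs();print(o['eef_pos'],o['ft_force'],o['grip_width'])
g=np.r_[w2((12,-57),TRAY,TT),.0225];print(rel(g,TT))"
```

```text
[ 0.55116504 -0.17979998  0.03048029] [ 0.44467786  1.04485037 -1.23402621] 0.034929696398552895
(array([-0.003,  0.002,  0.032]), array([ 0.001, -0.002,  0.003]))
```

>>> drive_tool(slide=[[0,0,0.006],[0,0,0.012],[0,0,0.018],[0,0,0.023],[0,0,0.028],[0,0,0.032],[0,0,0.032],[0,0,0.032]], rotation=[[0,0,0],[0,0,0],[0,0,0],[0,0,0],[0,0,0],[0,0,0],[0,0,0],[0,0,0]])

```text
clock: 24.75
eef_pos: [0.5516, -0.18, 0.0231]
tool_rot: [-0.062, 0.998, -0.0, 0.0]
ft_force: [0.5, 0.1, -1.8]
grip_width: 0.0348
grasp_force: 60.6
```

Not in contact yet, so I'll go lower in small steps.

>>> drive_tool(slide=[[0,0,0.002],[0,0,0.004],[0,0,0.006],[0,0,0.008],[0,0,0.01],[0,0,0.01],[0,0,0.01],[0,0,0.01]], rotation=[[0,0,0],[0,0,0],[0,0,0],[0,0,0],[0,0,0],[0,0,0],[0,0,0],[0,0,0]])

```text
clock: 25.75
eef_pos: [0.5516, -0.1801, 0.0222]
tool_rot: [-0.062, 0.998, -0.0, 0.0]
ft_force: [-2.5, 1.5, 10.2]
grip_width: 0.0351
grasp_force: 61.9
```

It's on the floor (10 N). I'll open partway and rise.

>>> drive_tool(slide=[[0,0,-0.004],[0,0,-0.004],[0,0,-0.004],[0,0,-0.004],[0,0,-0.03],[0,0,-0.12],[0,0,-0.25],[0,0,-0.4]], rotation=[[0,0,0],[0,0,0],[0,0,0],[0,0,0],[0,0,0],[0,0,0],[0,0,0],[0,0,0]], gripper=0.6)

```text
clock: 26.75
eef_pos: [0.5511, -0.1799, 0.1214]
tool_rot: [-0.062, 0.998, 0.0, -0.001]
ft_force: [0.5, 0.1, 0.3]
grip_width: 0.051
grasp_force: 0.0
```

>>> drive_tool(slide=[[0.05,0,-0.1],[0.15,0,-0.2],[0.3,0,-0.3],[0.4,0,-0.4],[0.5,0,-0.4],[0.5,0,-0.4],[0.5,0,-0.4],[0.5,0,-0.4]], rotation=[[0,0,0],[0,0,0],[0,0,0],[0,0,0],[0,0,0],[0,0,0],[0,0,0],[0,0,0]])

```text
clock: 27.75
eef_pos: [0.4281, -0.1953, 0.2203]
tool_rot: [-0.062, 0.998, 0.0, -0.0]
ft_force: [0.9, -0.4, -0.3]
grip_width: 0.0512
grasp_force: 0.0
```

```bash
python3 -c "
from h import *
s=cam('side')['image'][140:330,200:360];t=cam('top')['image'][110:250,160:410]
a=cv2.resize(t,(500,280),interpolation=cv2.INTER_CUBIC);b=cv2.resize(s,(300,356),interpolation=cv2.INTER_CUBIC);a=np.vstack([a,np.zeros((76,500,3),np.uint8)])
cv2.imwrite('pics/end.png',np.hstack([a,b])[...,::-1])"
```

```text
(no output)
```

View pics/end.png

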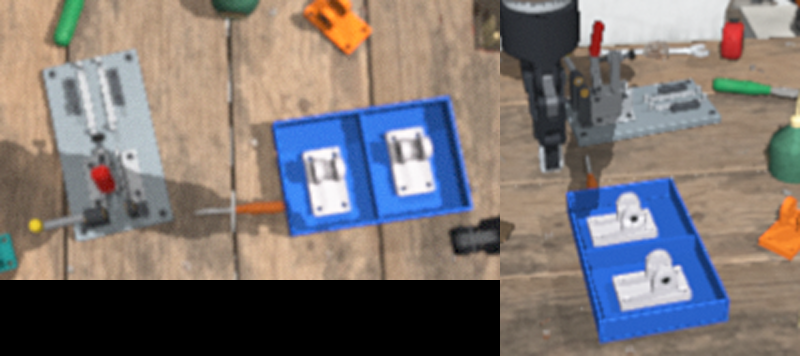

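The bracket stands flat in the empty half at (410,160). The nest is empty, the handle is up at (102,178) and the knob is drawn at (36,226). One last number check on the knob, then hand in.

```bash
python3 -c "
from h import *
c=load('top');h=cv2.cvtColor(c['image'],cv2.COLOR_RGB2HSV).astype(int); m=(h[...,0]>20)&(h[...,0]<35)&(h[...,1]>150)&(h[...,2]>120); m[:,:165]=0;m[:,200:]=0;m[:210]=0;m[240:]=0
v,u=np.nonzero(m);p=plane(c,(u.mean(),v.mean()),.1025);q=R.from_euler('z',-TH).apply(p-np.r_[TF,0])*1000;print(len(u),q)
if q[1]>94: print(bot.job_done())"
```

```text
33 [-61.12432492  95.36253898 102.5       ]
the job is handed in; nothing more can be done
None
```

The job is handed in: the bolt is fully drawn, the clamp arm is upright, and the bracket stands flat in the tray's empty half, at about 28 s of the 67 s allowed; the verdict was not shown.

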